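# Clear the stirring paddle and hold the cuvette in the light path

## Task

Lift the white stirring paddle out of the cuvette it stands in and stand it upright in the glass beaker. Then take that same cuvette out of the rack by its two broad frosted faces only, never touching its narrow clear end windows, and hold it in the light path of the optical stage: upright in mid-air halfway between the two lens barrels, long side along the beam, the beam passing squarely through both windows 15 mm above the cuvette's foot, touching neither the barrels nor anything else of the stage. Leave the other two cuvettes and the beaker standing where they are; the program finishes while still holding the cuvette still in the beam, so do not let go of it.

Things in the scene. Friction and masses are not known exactly. Their poses are not given: they have to be found in the camera images.
- cuvette_center (a point): Centre (22.5 mm above foot) of the glass cuvette to be read, the only one with a white paddle in it. 45 mm tall, open top, footprint oblong: 12.5 mm in x between its broad whitish frosted faces (22 mm wide), 22.5 mm in y between its narrow clear windows; z up. Stands 16 mm deep in a rack well, foot 14 mm above the bench, 29 mm showing. About 28 g.
- cuvette_beam (a point): Point inside that cuvette on its axis, 15 mm above its foot and 30 mm below its rim, where the beam is to pass; same axes as cuvette_center.
- cuvette: The same cuvette as a body; origin in the centre of its foot, axes as cuvette_center.
- cuvette_window_left: Clear window of that cuvette on its +y end, 9.5 mm wide, full height, proud of the frosted walls by 0.25 mm; origin at its centre. Never to be touched by the gripper.
- cuvette_window_right: The same on its -y end.
- cuvette_rack: Low white rack, fixed, 158 mm long in y, 52 mm wide in x, top 30 mm above the bench; three wells in a row along its y, 45 mm apart, 1 mm of play round a cuvette, each cuvette's y along the row; which well holds which cuvette varies. Origin on the bench under the middle well.
- spare_a_center (a point): Centre of another cuvette of the same shape, without paddle, in the rack; not to be moved.
- spare_b_center (a point): Centre of the third cuvette of the same shape, without paddle, in the rack; not to be moved.
- paddle_grip (a point): Centre of the flat handle of the white plastic stirring paddle, 99 mm above its foot and 16 mm below its top. The handle is the top 32 mm, 8 mm thick in x, 14 mm wide in y. The paddle stands upright in the cuvette, its foot on the inner floor (1.5 mm above the cuvette's foot). 115 mm long, about 13 g; axes as the cuvette's, z up the stalk.
- paddle_center (a point): Point half-way along the paddle's 5 mm thick round stalk, 57.5 mm above its foot.
- paddle_foot (a point): Centre of the underside of the paddle's foot, which is 6 mm (x) by 14 mm (y), 4 mm high.
- paddle: The same paddle as a body; origin at paddle_foot, z up the stalk.
- beaker_center (a point): Centre, half-way up, of the glass beaker: 53 mm across the rim, 46 mm free inside, 70 mm tall, open top, inner floor 2 mm above the bench, 60 g, loose. The paddle let go in it stands or leans against the wall, handle above the rim.
- beaker: The same beaker as a body; origin in the centre of its underside.
- light_stage: Optical stage, fixed: aluminium base 70 x 236 mm, two facing lens barrels, grey lamp housing at +y, black detector at -y. Origin on the bench under mid-gap, y along the beam. Gap between the noses 32 mm; noses 18 mm thick for 14 mm, then barrels 26 mm thick; uprights begin 54 mm from the middle; highest part 111 mm, rail under the gap 16.5 mm above the bench.
- beam (a point): Point on the beam in the middle of the gap between the lens barrels, 80 mm above the bench; y along the beam, z up. Nothing stands in the gap or over it.

How it is judged:
On the way, in this order (a step that is already met when the one before it is completed fails the run):
1. the paddle stands in the beaker, let go (horizontal distance between paddle_foot and beaker_center below 0.026 m and z of paddle_foot in the frame of beaker_center between -0.037 and -0.015 m and angle between paddle_center's own z axis and vertical below 0.75 rad and z of paddle_grip in the frame of beaker_center above 0.05 m and angle between beaker_center's own z axis and vertical below 0.15 rad and contact force between paddle and the fingers below 0.1 N), for 0.3 s.
2. the cuvette is lifted out of the rack by the fingers (height (world z) of cuvette above 0.045 m and contact force between cuvette and the fingers above 1 N), for 0.1 s.
At the end, for the whole second after the job is handed in: Paddle stands let go in the upright beaker, beaker moved < 30 mm, spare cuvettes < 12 mm. Cuvette held still by its frosted faces: the point 15 mm above its foot within 4 mm sideways, 5 mm in height, 4.5 mm along the beam of mid-gap, within 7 degrees of upright and square, off the stage (all of step 1 and x of cuvette_beam in the frame of beam between -0.004 and 0.004 m and y of cuvette_beam in the frame of beam between -0.0045 and 0.0045 m and z of cuvette_beam in the frame of beam between -0.005 and 0.005 m and angle between the y axis of cuvette_center and the y axis of beam, either way round below 0.12 rad and angle between cuvette_center's own z axis and vertical below 0.12 rad and contact force between cuvette and the fingers above 1 N and contact force between cuvette and light_stage below 0.05 N and linear speed of cuvette below 0.02 m/s and linear speed of paddle below 0.05 m/s and contact force between each of cuvette_window_left, cuvette_window_right and the fingers below 0.1 N and distance of each of spare_a_center, spare_b_center from where it was at the start of the episode below 0.012 m and distance of beaker from where it was at the start of the episode below 0.03 m); the arm keeps its last pose, push and grip.
It fails at once if the gripper touches a clear window of the cuvette (contact force between any of cuvette_window_left, cuvette_window_right and the fingers above 0.5 N).
It fails at once if the cuvette or the gripper knocks against the optical stage (contact force between any of cuvette, the arm, the fingers and light_stage above 3 N).
It fails at once if a spare cuvette is taken out or knocked over (distance of any of spare_a_center, spare_b_center from where it was at the start of the episode above 0.015 m).
It fails at once if the beaker is tipped over (angle between beaker_center's own z axis and vertical above 0.5 rad).
It also fails if it takes over 48 s, if anything falls off the work surface, if the arm or the gripper's body presses on something with over 40 N, if the wrist force passes 120 N, or if a joint passes its speed limit or range.

## Robot

A 6-joint arm with a two-finger parallel gripper is mounted at the origin on a cart in front of the work surface, level with it; the furniture and walls round the work are solid. World frame = base frame: x ahead of the robot, y to its left, z up, the work surface at z = 0. Lengths are in m, angles in rad, forces in N, time in s.
With the tool pointing down it reaches from about 0.35 to 0.975 m from the base axis. Payload 17.4 kg.
Tool frame: the origin (TCP) lies midway between the tips of the shut fingers; the grasp point (between the pads) lies env.grip_point_offset behind it (env.grip_point_offset is the distance from the TCP to the grasp point, in m); z points along the fingers, y is the line along which they close (so a half turn about z gives the same grasp; the last joint's range is limited). The gripper opens to 85 mm and grips with 20 to 120 N. Pads are 22 mm wide; open, the fingers measure 114 mm over their backs; the gripper's body (76 mm by 85 mm) begins 54 mm behind the grasp point. The pads swing forward as they close: fully open they stand 13 mm farther back than shut.
Start: joints at [1.16, 0.116, 1.442, -0, 1.584, -0.038], TCP at [0.246, 0.629, 0.231] pointing down, gripper open.
Joint ranges: [-2.83, 2.83], [-0.83, 2.19], [0.07, 2.5], [-1.14, 4.28], [0.01, 3], [-2.97, 2.97]. Speed limits (rad/s): [1.89, 1.89, 2.22, 3.14, 3.14, 3.14].

## Interface

Orientations are given as a rotation vector (axis times angle).
In Python, from bench import readout, imaging, close_job, env gives the robot as it stands. The module is installed in compiled form; this text tells all that it offers.
- The arm moves only by the tool move_arm, never from a script. Its argument "commands" is text: rows parted by semicolons, each of 6 numbers parted by spaces: the shift along the tool's x, y, z in mm, then the turn, a rotation vector about the tool's x, y, z in degrees. In form: dx dy dz rx ry rz; .... A call has 1 to 8 rows; each row shifts and turns the commanded pose from where the row before left it, along the tool's axes as they then stand; what a row does not reach is not made up. A row lasts 1/12 s, in which the tool goes at most 41.7 mm and 7.16 degrees, less where a joint would pass 70% of its speed; a pose out of reach is approached as far as the arm can. A call is refused whole if a number of a shift passes 41.7 or a number of a turn 7.16, either way. A call with a gripper value outside its range is refused whole. "gripper" is the finger opening in mm, from 0 to 85.4, set as the call begins (left out, the last holds). The fingers move at their own pace and stop on an object; "force" is the grip in N (left out, the last holds). Time passes only in rows, so rows that do not move let the fingers close. It gives the time, the measured TCP pose, the force, the opening and the grip force at its end, in the units of the state.
- readout.state(): the state, without advancing time (a new reading comes with each control period).
- imaging.grab_frame(name): name is "side" or "top"; returns (picture, depth): 420x560x3 uint8, red, green, blue; 420x560 float32, m along the optical axis (not along the pixel's ray), 0 where there is no reading.
- imaging.get_calibration(name): a dict with "mtx" (3x3 intrinsics, pixels), "k1" (the pictures are not rectified: a ray, as slopes to the right and down, at radius r is drawn at 1 + k1 r^2 times it, then the intrinsics apply), "R" (3x3) and "t" (3): a world point X has camera coordinates R X + t. Camera axes: x right, y down, z forward; pixel columns grow to the right and rows downward; lengths in m; the calibration is good to about 2 mm. A picture is of the moment at which its call begins. get_calibration takes no time and is no camera call.
- close_job(): hands the job in; it is judged then, once.
The state is a dict: "time_s": time; "qpos": joint angles; "dq": joint speeds; "joint_efforts": joint torques, N m; "tool_pos": TCP position; "orientation": TCP orientation; "wrist_force": force on the tool from outside, world axes, zero at the start; "torque": the same for the moment, N m; "gripper_width": finger opening in m; "finger_force": force on a finger pad.
Only numpy, scipy, OpenCV 4.12 (cv2) and the standard library are available. Lean on these libraries where they do the work, as an engineer would, in place of code of your own. Each camera call takes 0.05 s, during which the arm holds its last target. There are 200 camera calls.

## Working session

There is one attempt and no reset: what is moved stays moved. The work goes in short steps, Python scripts to look and compute and a tool call to move; the robot and the scene stay as the last step left them, time stands still between calls to the robot, and variables do not carry over. Pictures are saved under pics/ and viewed, at most 11 in all, crops included, and the job is handed in when it is done.

Besides the shell and the picture viewer there is one more tool, called by a JSON object that holds its "op" and its "data", one argument or row to a line. move_arm: Moves the arm, as the interface text tells. Its arguments: {"type":"object","properties":{"commands":{"type":"string"},"gripper":{"type":"number"},"force":{"type":"number"}},"required":["commands"]}

```bash
mkdir -p pics; cat > h.py <<'E'
import numpy as np,cv2
from bench import readout,imaging,close_job,env
def grab(n):
    p,d=imaging.grab_frame(n); return p,d,imaging.get_calibration(n)
def cloud(d,c):
    h,w=d.shape; v,u=np.mgrid[:h,:w].astype(float)
    K=np.array(c["mtx"]); xd=(u-K[0,2])/K[0,0]; yd=(v-K[1,2])/K[1,1]
    x,y=xd.copy(),yd.copy()
    for _ in range(8):
        s=1+c["k1"]*(x*x+y*y); x,y=xd/s,yd/s
    P=np.stack([x*d,y*d,d],-1)
    W=(P-np.array(c["t"]))@np.array(c["R"]); W[d==0]=np.nan
    return W
def ray(c,u,v,z):
    K=np.array(c["mtx"]); xd=(u-K[0,2])/K[0,0]; yd=(v-K[1,2])/K[1,1]; x,y=xd,yd
    for _ in range(8):
        s=1+c["k1"]*(x*x+y*y); x,y=xd/s,yd/s
    R=np.array(c["R"]); o=-R.T@np.array(c["t"]); r=R.T@np.array([x,y,1])
    return o+r*(z-o[2])/r[2]
def proj(c,X):
    K=np.array(c["mtx"]); q=np.array(c["R"])@X+np.array(c["t"]); x,y=q[:2]/q[2]; s=1+c["k1"]*(x*x+y*y)
    return K[0,0]*x*s+K[0,2],K[1,1]*y*s+K[1,2]
E
python3 - <<'E'
from h import *
s=readout.state(); print(s["tool_pos"],s["orientation"],env.grip_point_offset,s["time_s"])
for n in("top","side"):
    p,d,c=grab(n); cv2.imwrite(f"pics/{n}0.png",p[...,::-1]); np.savez(f"{n}0.npz",p=p,d=d)
    R=np.array(c["R"]); print(n,-R.T@np.array(c["t"]),R.round(3).tolist(),c["mtx"][0][0],c["k1"])
E
```

```text
[0.24577361 0.62847012 0.23057031] [-5.82128207e-01 -3.08691784e+00  1.74965779e-03] 0.0187 0.0
top [0.3517256  0.0447616  0.94426089] [[0.005, -1.0, -0.017], [-0.992, -0.003, -0.124], [0.124, 0.018, -0.992]] 387.4684143191289 -0.020627307498066526
side [0.19611448 1.17652986 0.70460056] [[-0.978, -0.206, -0.025], [-0.077, 0.472, -0.878], [0.193, -0.857, -0.478]] 521.5985375013468 0.00940155828041572
```

View pics/top0.png

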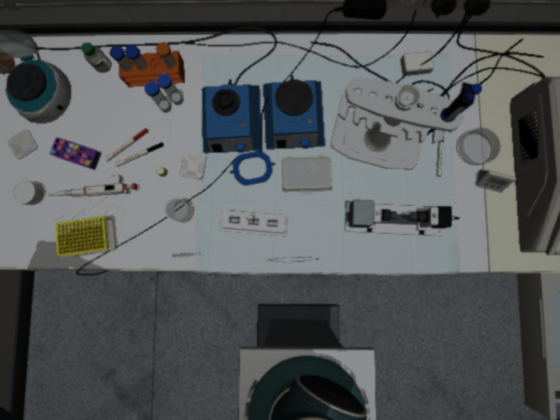

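View pics/side0.png

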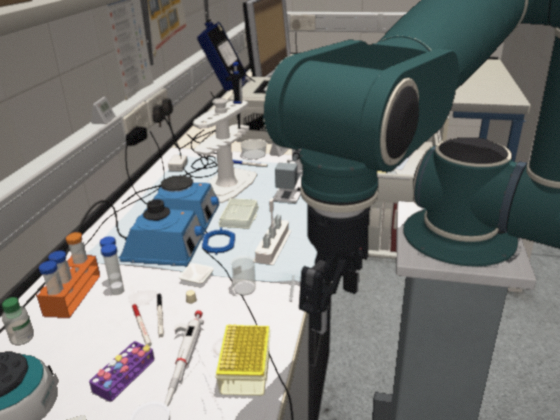

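```bash
python3 - <<'E'
from h import *
s=readout.state()
for n in("top","side"):
    c=imaging.get_calibration(n); print(n,proj(c,s["tool_pos"]),proj(c,np.array([0,0,0.])))
z=np.load("top0.npz");c=imaging.get_calibration("top");W=cloud(z["d"],c)
for u,v in[(205,250),(224,215),(285,228),(234,219),(253,220),(271,220),(180,208),(240,250),(365,214),(440,215),(402,217)]: print(u,v,W[v,u].round(4))
z2=np.load("side0.npz");c2=imaging.get_calibration("side");W2=cloud(z2["d"],c2)
for u,v in[(243,276),(268,250),(332,290)]: print(u,v,W2[v,u].round(4))
a=cv2.resize(z["p"][190:250,140:300],None,fx=5,fy=5,interpolation=3)
b=cv2.resize(z["p"][190:250,320:480],None,fx=5,fy=5,interpolation=3)
cv2.imwrite("pics/z1.png",cv2.convertScaleAbs(np.vstack([a,b])[...,::-1],alpha=1.4))
a=cv2.resize(z2["p"][155:305,215:315],None,fx=4,fy=4,interpolation=3); cv2.imwrite("pics/z2.png",cv2.convertScaleAbs(a[...,::-1],alpha=1.2))
E
```

```text
top (np.float64(-28.306787784187065), np.float64(317.4078445593939)) (np.float64(306.78303483781224), np.float64(414.7594945310658))
side (np.float64(333.62498046490504), np.float64(316.6171519527518)) (np.float64(457.8288236681539), np.float64(234.33485749547893))
205 250 [0.3793 0.246  0.0042]
224 215 [0.4615 0.1969 0.033 ]
285 228 [0.4312 0.0518 0.0315]
234 219 [0.4536 0.1749 0.0187]
253 220 [0.4462 0.1246 0.0665]
271 220 [0.4481 0.0843 0.0498]
180 208 [0.4822 0.3111 0.0036]
240 250 [0.3798 0.1611 0.0017]
365 214 [ 0.4558 -0.1226  0.1058]
440 215 [ 0.4539 -0.285   0.1068]
402 217 [ 0.4594 -0.228   0.0202]
243 276 [0.4654 0.3263 0.0497]
268 250 [0.4426 0.1932 0.0299]
332 290 [0.2451 0.67   0.3078]
```

View pics/z1.png

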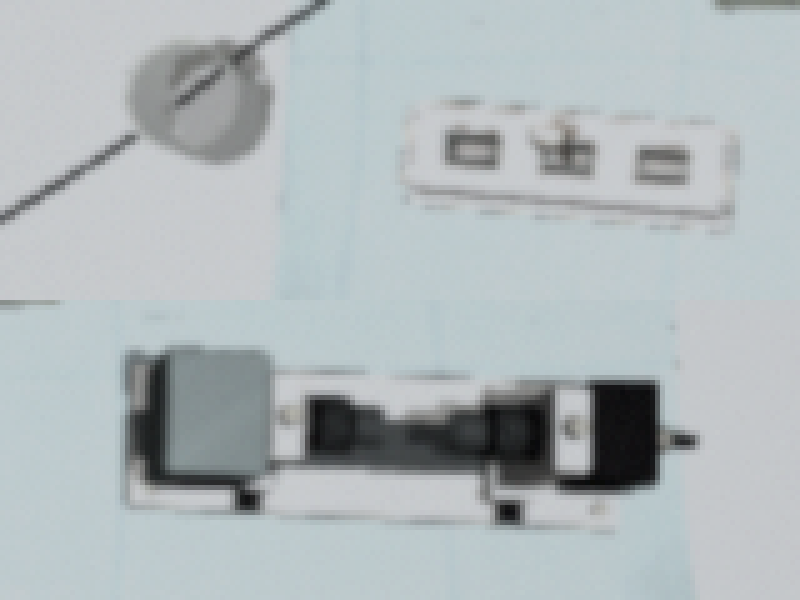

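View pics/z2.png

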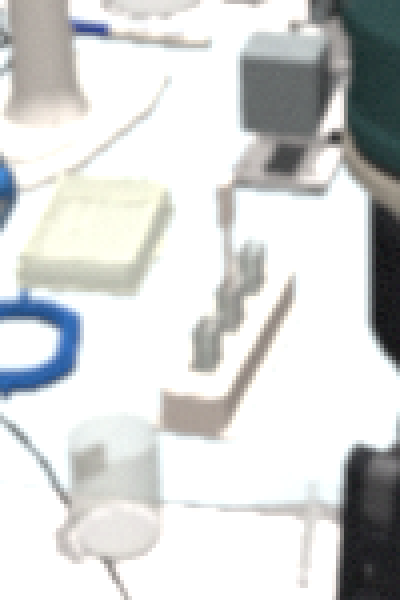

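```bash
python3 - <<'E'
from h import *
W=[];C=[]
z=np.load("top0.npz");c=imaging.get_calibration("top");T=cloud(z["d"],c)
z2=np.load("side0.npz");c2=imaging.get_calibration("side");S=cloud(z2["d"],c2)
def box(X,x0,x1,y0,y1,z0,z1):
    X=X.reshape(-1,3); return X[(X[:,0]>x0)&(X[:,0]<x1)&(X[:,1]>y0)&(X[:,1]<y1)&(X[:,2]>z0)&(X[:,2]<z1)]
def rect(P): 
    r=cv2.minAreaRect((P[:,:2]*1000).astype(np.float32)); return [np.round(x,1) for x in r],len(P)
for n,X in(("top",T),("side",S)):
    print(n,"table",np.median(box(X,.38,.5,.22,.26,-.02,.02),0))
    P=box(X,.38,.52,.02,.24,.022,.038);print("rack",rect(P),np.median(P,0))
    P=box(X,.42,.56,.25,.38,.012,.09);print("beaker",len(P), P.min(0) if len(P) else 0,P.max(0) if len(P) else 0,P.mean(0))
    P=box(X,.42,.56,.25,.38,.05,.09);print("beaker top",len(P), P.min(0) if len(P) else 0,P.max(0) if len(P) else 0)
    P=box(X,.38,.5,.02,.24,.07,.14);print("paddle",P.round(3)[:20].tolist())
    for zz in((.006,.014),(.10,.13),(.084,.1)):
        P=box(X,.36,.54,-.36,-.06,*zz);print("stage",zz,rect(P) if len(P)>4 else len(P))
# top depth profile through beam column
for v in (210,213,215,217,219):
    print(v,[(u,*(T[v,u]*1000).round(0).tolist()) for u in range(378,432,3)])
E
```

```text
top table [0.4383217  0.239935   0.00122976]
rack ([array([446.7, 126.8]), array([158. ,  40.4]), np.float64(85.1)], 918) [0.44481423 0.12290689 0.0307601 ]
beaker 377 [0.44526477 0.25582412 0.01201396] [0.55951456 0.32823177 0.07259395] [0.47597796 0.30288619 0.04571241]
beaker top 174 [0.44526477 0.27583986 0.05010723] [0.49699855 0.32823177 0.07259395]
paddle [[0.45, 0.132, 0.131], [0.45, 0.129, 0.131], [0.45, 0.127, 0.131], [0.45, 0.125, 0.132], [0.45, 0.123, 0.131], [0.45, 0.121, 0.133], [0.448, 0.132, 0.132], [0.448, 0.129, 0.131], [0.448, 0.127, 0.131], [0.448, 0.125, 0.132], [0.447, 0.123, 0.133], [0.448, 0.121, 0.133], [0.449, 0.12, 0.117], [0.446, 0.134, 0.13], [0.446, 0.132, 0.131], [0.446, 0.129, 0.13], [0.446, 0.127, 0.13], [0.446, 0.125, 0.131], [0.446, 0.123, 0.132], [0.446, 0.121, 0.128]]
stage (0.006, 0.014) ([array([ 449.8, -210.2]), array([175.6, 299.3]), np.float64(0.1)], 707)
stage (0.1, 0.13) ([array([ 458.7, -203.8]), array([214.6,  55.4]), np.float64(89.3)], 1085)
stage (0.084, 0.1) ([array([ 458.2, -214.5]), array([237.1,  57. ]), np.float64(89.3)], 443)
side
[... 2962 characters left out ...]
451.0, -228.0, 89.0), (414, 452.0, -236.0, 85.0), (417, 451.0, -240.0, 90.0), (420, 451.0, -246.0, 92.0), (423, 451.0, -253.0, 93.0), (426, 452.0, -261.0, 89.0), (429, 451.0, -265.0, 96.0)]
219 [(378, 445.0, -151.0, 106.0), (381, 445.0, -158.0, 104.0), (384, 447.0, -169.0, 85.0), (387, 447.0, -175.0, 87.0), (390, 455.0, -200.0, 16.0), (393, 455.0, -208.0, 15.0), (396, 455.0, -214.0, 17.0), (399, 455.0, -221.0, 17.0), (402, 455.0, -229.0, 16.0), (405, 455.0, -236.0, 17.0), (408, 455.0, -243.0, 18.0), (411, 447.0, -229.0, 85.0), (414, 447.0, -235.0, 85.0), (417, 447.0, -241.0, 89.0), (420, 446.0, -245.0, 94.0), (423, 447.0, -253.0, 92.0), (426, 447.0, -259.0, 92.0), (429, 446.0, -264.0, 98.0)]
```

{"op": "move_arm", "data": {
  "commands": "-26 -28 0 0 0 0;-26 -28 0 0 0 0;-26 -28 0 0 0 0;-26 -28 0 0 0 0;-26 -28 0 0 0 0;-26 -28 0 0 0 0;-26 -28 0 0 0 0",
  "gripper": 50
}}

```text
time_s: 0.68
tool_pos: [0.3441, 0.378, 0.231]
orientation: [-0.582, -3.087, 0.0]
wrist_force: [1.1, 1.0, 0.4]
gripper_width: 0.0502
finger_force: 0.0
```

{"op": "move_arm", "data": {
  "commands": "-26 -28 0 0 0 0;-26 -28 0 0 0 0;-26 -28 0 0 0 0;-26 -28 0 0 0 0;-26 -28 0 0 0 0;-26 -28 0 0 0 0;-26 -28 0 0 0 0;0 0 0 0 0 7"
}}

```text
time_s: 1.35
tool_pos: [0.4435, 0.126, 0.2311]
orientation: [0.762, 3.047, -0.002]
wrist_force: [0.1, 1.2, -0.6]
gripper_width: 0.0499
finger_force: 0.0
```

{"op": "move_arm", "data": {
  "commands": "0 0 0 0 0 7;0 0 0 0 0 7;0 0 0 0 0 7;0 0 0 0 0 7;0 0 0 0 0 7;0 0 0 0 0 7;0 0 0 0 0 7;0 0 0 0 0 7"
}}

```text
time_s: 2.02
tool_pos: [0.4419, 0.131, 0.231]
orientation: [-2.116, -2.322, 0.001]
wrist_force: [-0.2, -0.2, 0.2]
gripper_width: 0.0502
finger_force: 0.0
```

```bash
cat >> h.py <<'E'
from scipy.spatial.transform import Rotation as Ro
def togo(x,y,z,yaw):
    """remaining shift in tool axes (mm) as it stands, and turn (deg) to tool y at world yaw (mod 180), pointing down"""
    s=readout.state(); R=Ro.from_rotvec(s["orientation"])
    a=np.radians(yaw); best=None
    for k in(0,np.pi):
        ty=np.array([np.cos(a+k),np.sin(a+k),0]);tz=np.array([0,0,-1.]);G=Ro.from_matrix(np.stack([np.cross(ty,tz),ty,tz],1))
        r=(R.inv()*G).as_rotvec(degrees=True)
        if best is None or np.linalg.norm(r)<np.linalg.norm(best): best=r;GG=G
    d=np.array([x,y,z])-s["tool_pos"]
    print("t",s["time_s"],"pos",s["tool_pos"].round(4),"shift now",(R.inv().apply(d)*1000).round(1),"turn",best.round(2),"shift after turn",(GG.inv().apply(d)*1000).round(1),"w",s["gripper_width"],"F",s["finger_force"],np.round(s["wrist_force"],1),"q",np.round(s["qpos"],2))
E
python3 -c "
from h import *
togo(.4467,.1275,.2,-4.9)
p,d,c=grab('top');T=cloud(d,c);W0=cloud(np.load('top0.npz')['d'],c)
def box(X,x0,x1,y0,y1,z0,z1):
    X=X.reshape(-1,3); return X[(X[:,0]>x0)&(X[:,0]<x1)&(X[:,1]>y0)&(X[:,1]<y1)&(X[:,2]>z0)&(X[:,2]<z1)]
from scipy.optimize import least_squares
# cylinder fit of barrels and noses: x0+k*(y), axis z
for lo,hi,r in((-.193,-.185,.009),(-.240,-.229,.009),(-.183,-.168,.013),(-.262,-.245,.013)):
    P=box(W0,.42,.49,lo,hi,.078,.1)
    f=least_squares(lambda q:np.hypot(P[:,0]-q[0],P[:,2]-q[1])-r,[.456,.08],loss='soft_l1',f_scale=.001)
    print(lo,len(P),f.x.round(4),f.cost)
P=box(W0,.43,.47,.11,.145,.126,.14); print('paddle top',P.mean(0),P.min(0),P.max(0))
"
```

```text
t 2.0167 pos [0.4419 0.131  0.231 ] shift now [-3.9  4.4 31. ] turn [-2.00e-02  1.00e-02  1.02e+01] shift after turn [-3.  5. 31.] w 0.050232618104835855 F 0.0 [-0.2 -0.2  0.2] q [ 0.23 -0.36  1.88 -0.    1.63  0.14]
-0.193 30 [0.4567 0.0807] 1.4738000059009096e-05
-0.24 40 [0.4549 0.0805] 1.540300370480763e-05
-0.183 67 [0.4578 0.0806] 4.493289482320619e-05
-0.262 91 [0.4537 0.0805] 4.44919763516148e-05
paddle top [0.44659447 0.12654562 0.13127243] [0.44311813 0.1208472  0.12817964] [0.44992487 0.13380474 0.13423697]
```

{"op": "move_arm", "data": {
  "commands": "0 0 0 0 0 5.1;0 0 0 0 0 5.1;-3 5 10 0 0 0;0 0 30 0 0 0;0 0 35 0 0 0;0 0 34 0 0 0;0 0 24 0 0 0;0 0 0 0 0 0"
}}

```text
time_s: 2.73
tool_pos: [0.4444, 0.1267, 0.0925]
orientation: [-2.3, -2.134, 0.01]
wrist_force: [-0.9, -0.7, -0.7]
gripper_width: 0.0501
finger_force: 0.0
```

```bash
python3 -c "
from h import *
togo(.4467,.1275,.097,-4.9)
p,d,c=grab('side');a=cv2.resize(p[155:305,215:365],None,fx=4,fy=4,interpolation=3); cv2.imwrite('pics/z3.png',cv2.convertScaleAbs(a[...,::-1],alpha=1.2))"
```

```text
t 2.7333 pos [0.4444 0.1267 0.0925] shift now [ 0.9  2.2 -4.6] turn [-0.42  0.13  0.61] shift after turn [ 0.9  2.2 -4.5] w 0.050079144555127825 F 0.0 [-0.9 -0.7 -0.7] q [ 0.22 -0.29  2.05 -0.    1.39  0.3 ]
```

View pics/z3.png

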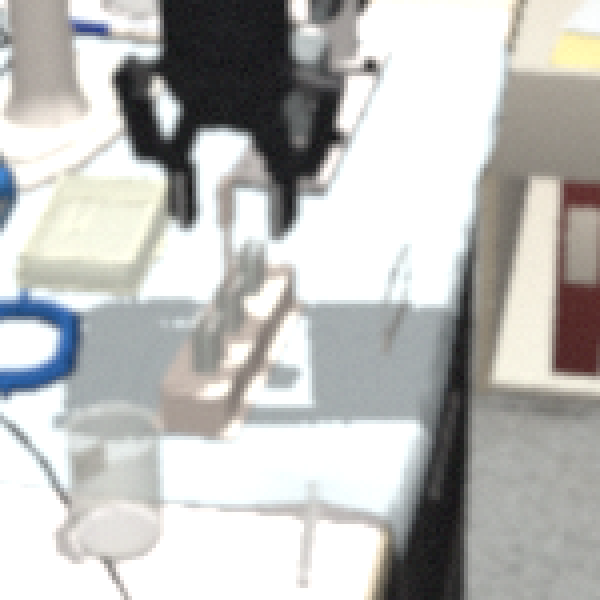

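The open fingers (185,200 and 285,215 in the crop) straddle the paddle handle (225,200). I'll correct the last few millimetres and close.

{"op": "move_arm", "data": {
  "commands": "1 2 -4 0 0 0.5;0 0 0 0 0 0;0 0 0 0 0 0;0 0 0 0 0 0;0 0 0 0 0 0;0 0 0 0 0 0;0 0 0 0 0 0;0 0 0 0 0 0",
  "gripper": 3,
  "force": 25
}}

```text
time_s: 3.45
tool_pos: [0.4495, 0.1287, 0.1041]
orientation: [2.316, 2.121, 0.003]
wrist_force: [-2.9, 0.4, 9.6]
gripper_width: 0.0073
finger_force: 29.8
```

```bash
python3 -c "
from h import *
togo(.4467,.1275,.19,-4.9)"
```

```text
t 3.45 pos [0.4495 0.1287 0.1041] shift now [ -1.3  -2.5 -85.9] turn [ 0.12 -0.05 -0.12] shift after turn [ -1.4  -2.7 -85.9] w 0.007292190671072532 F 29.80733871459961 [-2.9  0.4  9.6] q [ 0.22 -0.29  2.03  0.    1.4   0.31]
```

{"op": "move_arm", "data": {
  "commands": "0 0 -6 0 0 0;0 0 -10 0 0 0;0 0 -14 0 0 0;0 0 -14 0 0 0;0 0 -14 0 0 0;0 0 -14 0 0 0;0 0 -14 0 0 0;0 0 0 0 0 0"
}}

```text
time_s: 4.12
tool_pos: [0.4498, 0.1286, 0.1919]
orientation: [2.316, 2.12, 0.005]
wrist_force: [0.3, 0.0, 0.7]
gripper_width: 0.0074
finger_force: 28.3
```

```bash
python3 -c "
from h import *
togo(.471,.303,.19,-4.9)
p,d,c=grab('top');T=cloud(d,c).reshape(-1,3)
p2,d2,c2=grab('side');S=cloud(d2,c2).reshape(-1,3)
for X in(T,S):
  P=X[(X[:,0]>.43)&(X[:,0]<.52)&(X[:,1]>.25)&(X[:,1]<.36)&(X[:,2]>.064)&(X[:,2]<.078)]
  print(len(P),cv2.minEnclosingCircle((P[:,:2]*1000).astype(np.float32)),P.mean(0))
a=cv2.resize(p2[155:305,215:365],None,fx=4,fy=4,interpolation=3); cv2.imwrite('pics/z4.png',cv2.convertScaleAbs(a[...,::-1],alpha=1.2))"
```

```text
t 4.1167 pos [0.4498 0.1286 0.1919] shift now [175.5   5.7   2.1] turn [ 0.22 -0.07 -0.16] shift after turn [175.5   6.2   1.9] w 0.007419476249971083 F 28.296522796154022 [0.3 0.  0.7] q [ 0.22 -0.34  1.92 -0.    1.55  0.31]
0 ((0.0, 0.0), 0.0) [nan nan nan]
110 ((470.84814453125, 301.7713317871094), 28.35883331298828) [0.47239479 0.29824509 0.06648319]<string>:8: RuntimeWarning: Mean of empty slice.
  ret = um.true_divide(
```

View pics/z4.png

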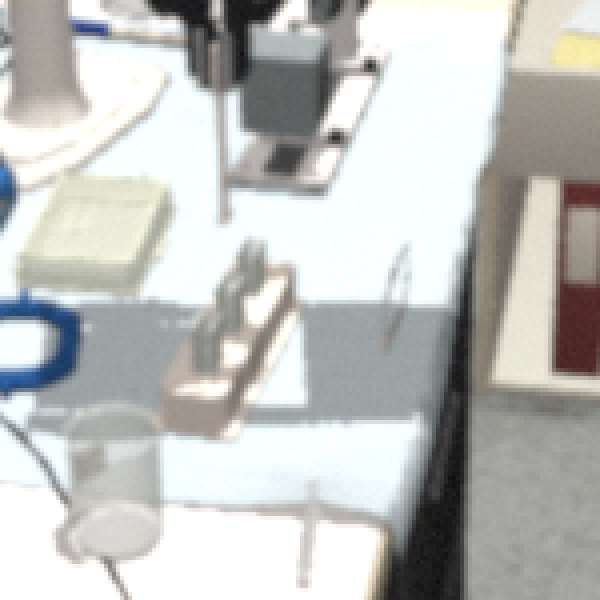

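The paddle hangs vertically, its foot at about (225,215) in the crop, and the three cuvettes are still in the rack. Next: over to the beaker.

{"op": "move_arm", "data": {
  "commands": "15 0 0 0 0 0;25 1 0 0 0 0;30 1 0 0 0 0;30 1 0 0 0 0;30 1 0 0 0 0;25 1 0 0 0 0;19 1 0 0 0 0;0 0 0 0 0 0"
}}

```text
time_s: 4.88
tool_pos: [0.4698, 0.3037, 0.1867]
orientation: [-2.314, -2.123, 0.003]
wrist_force: [-0.2, 0.4, -0.5]
gripper_width: 0.0078
finger_force: 28.3
```

```bash
python3 -c "
from h import *
togo(.471,.302,.097,-4.9)
p2,d2,c2=grab('side')
a=cv2.resize(p2[155:305,185:335],None,fx=4,fy=4,interpolation=3); cv2.imwrite('pics/z5.png',cv2.convertScaleAbs(a[...,::-1],alpha=1.2))"
```

```text
t 4.8833 pos [0.4698 0.3037 0.1867] shift now [-1.6  1.5 89.7] turn [-0.12  0.04 -0.04] shift after turn [-1.6  1.3 89.7] w 0.007759991184529034 F 28.29345613718033 [-0.2  0.4 -0.5] q [ 0.53 -0.12  1.75  0.    1.51  0.61]
```

View pics/z5.png

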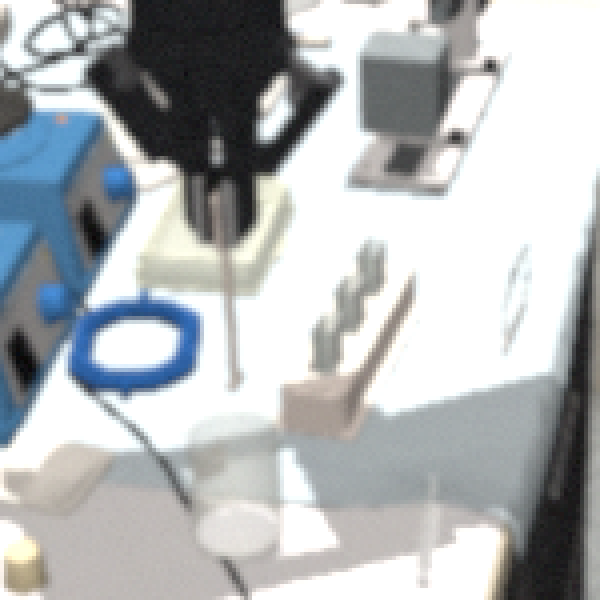

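The paddle foot (234,385) hangs over the centre of the beaker rim (235,428). Lowering.

{"op": "move_arm", "data": {
  "commands": "-1 1 10 0 0 0;0 0 16 0 0 0;0 0 18 0 0 0;0 0 18 0 0 0;0 0 14 0 0 0;0 0 8 0 0 0;0 0 5 0 0 0;0 0 0 0 0 0"
}}

```text
time_s: 5.6
tool_pos: [0.4709, 0.2997, 0.0984]
orientation: [-2.318, -2.121, 0.002]
wrist_force: [-0.4, 0.8, 0.5]
gripper_width: 0.0077
finger_force: 28.3
```

{"op": "move_arm", "data": {
  "commands": "0 0 2 0 0 0;0 0 0 0 0 0;0 0 0 0 0 0"
}}

```text
time_s: 5.85
tool_pos: [0.4714, 0.3003, 0.098]
orientation: [2.317, 2.121, 0.001]
wrist_force: [0.3, 0.1, -0.4]
gripper_width: 0.0076
finger_force: 28.3
```

{"op": "move_arm", "data": {
  "commands": "0 0 3 0 0 0;0 0 2 0 0 0;0 0 1 0 0 0;0 0 0 0 0 0;0 0 0 0 0 0"
}}

```text
time_s: 6.27
tool_pos: [0.4711, 0.3002, 0.0913]
orientation: [-2.317, -2.121, 0.0]
wrist_force: [-0.1, -0.6, 0.0]
gripper_width: 0.0078
finger_force: 28.3
```

{"op": "move_arm", "data": {
  "commands": "0 0 0 0 0 0;0 0 0 0 0 0;0 0 0 0 0 0;0 0 0 0 0 0",
  "gripper": 50
}}

```text
time_s: 6.6
tool_pos: [0.4711, 0.3002, 0.0914]
orientation: [2.317, 2.121, 0.0]
wrist_force: [-0.2, -0.2, -0.2]
gripper_width: 0.0501
finger_force: 0.0
```

{"op": "move_arm", "data": {
  "commands": "0 0 -10 0 0 0;0 0 -20 0 0 0;0 0 -30 0 0 0;0 0 -30 0 0 0;0 0 0 0 0 0"
}}

```text
time_s: 7.02
tool_pos: [0.4727, 0.3011, 0.1885]
orientation: [2.316, 2.12, 0.012]
wrist_force: [0.3, 0.7, 0.8]
gripper_width: 0.0502
finger_force: 0.0
```

```bash
python3 -c "
from h import *
togo(.4467,.127,.16,-4.9)
p2,d2,c2=grab('side')
p,d,c=grab('top')
a=cv2.resize(p2[155:305,185:335],None,fx=4,fy=4,interpolation=3); 
b=cv2.resize(p[205:235,225:285],None,fx=6,fy=6,interpolation=3);
cv2.imwrite('pics/z6.png',cv2.convertScaleAbs(a[...,::-1],alpha=1.2))
for X in(cloud(d,c).reshape(-1,3),cloud(d2,c2).reshape(-1,3)):
  for k in(-.045,0,.045):
    cx,cy=.4467+k*.0854,.127+k*.996
    P=X[(abs(X[:,0]-cx)<.014)&(abs(X[:,1]-cy)<.018)&(X[:,2]>.036)&(X[:,2]<.066)]; print(k,len(P),P.mean(0).round(4),P.min(0).round(4),P.max(0).round(4))
"
```

```text
t 7.0167 pos [0.4727 0.3011 0.1885] shift now [-175.8  -10.7   27.6] turn [ 0.38 -0.26 -0.16] shift after turn [-175.6  -11.    28.5] w 0.05015980564152878 F 0.0 [0.3 0.7 0.8] q [ 0.52 -0.13  1.75  0.    1.51  0.61]
-0.045 41 [0.4425 0.0832 0.0524] [0.436  0.0704 0.0365] [0.4495 0.093  0.063 ]
0 41 [0.4471 0.1266 0.053 ] [0.4397 0.1153 0.0376] [0.454  0.138  0.0625]
0.045 48 [0.4502 0.1715 0.0521] [0.4436 0.1603 0.0365] [0.4563 0.1829 0.063 ]
-0.045 79 [0.4413 0.0851 0.0507] [0.4351 0.0669 0.0362] [0.45   0.0998 0.0613]
0 79 [0.4448 0.1304 0.0508] [0.4381 0.1138 0.0364] [0.4524 0.1408 0.0609]
0.045 96 [0.4494 0.1755 0.0498] [0.4428 0.158  0.0361] [0.4571 0.1885 0.0613]
```

View pics/z6.png

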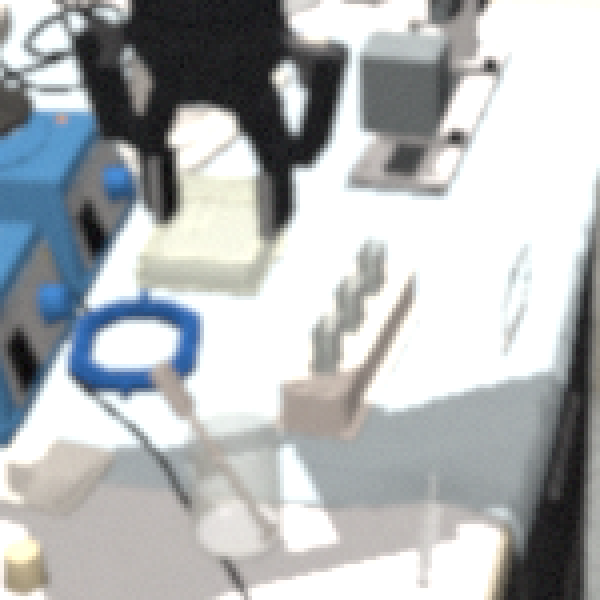

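The paddle leans let go in the upright beaker, its foot near (265,530) and its handle near (170,385). The cuvettes stand undisturbed. Back to the middle cuvette.

{"op": "move_arm", "data": {
  "commands": "-20 -1 0 0 0 0;-30 -2 0 0 0 0;-35 -2 0 0 0 0;-35 -2 0 0 0 0;-30 -2 0 0 0 0;-20 -1 0 0 0 0;-5 -1 0 0 0 0;0 0 0 0 0 0"
}}

```text
time_s: 7.78
tool_pos: [0.4444, 0.1258, 0.1807]
orientation: [-2.319, -2.119, 0.001]
wrist_force: [0.2, -0.3, -0.4]
gripper_width: 0.0499
finger_force: 0.0
```

{"op": "move_arm", "data": {
  "commands": "0 0 30 0 0 0;0 0 30 0 0 0;0 0 30 0 0 0;0 0 15 0 0 0;0 0 0 0 0 0;0 0 0 0 0 0;0 0 0 0 0 0"
}}

```text
time_s: 8.37
tool_pos: [0.4453, 0.1275, 0.0775]
orientation: [2.316, 2.122, 0.001]
wrist_force: [0.7, 0.6, 0.3]
gripper_width: 0.0503
finger_force: 0.0
```

```bash
python3 -c "
from h import *
togo(.4465,.127,.036,-4.9)"
```

```text
t 8.3667 pos [0.4453 0.1275 0.0775] shift now [-0.4  1.2 41.5] turn [ 0.05 -0.02 -0.12] shift after turn [-0.4  1.2 41.5] w 0.05028124540010566 F 0.0 [0.7 0.6 0.3] q [ 0.22 -0.28  2.07  0.    1.35  0.31]
```

{"op": "move_arm", "data": {
  "commands": "0 1 12 0 0 0;0 0 12 0 0 0;0 0 10 0 0 0;0 0 6 0 0 0;0 0 0 0 0 0;0 0 0 0 0 0"
}}

```text
time_s: 8.87
tool_pos: [0.4456, 0.1266, 0.036]
orientation: [-2.317, -2.121, 0.001]
wrist_force: [0.6, 0.2, 0.9]
gripper_width: 0.05
finger_force: 0.0
```

```bash
python3 -c "
from h import *
togo(.4465,.127,.036,-4.9)"
```

```text
t 8.8667 pos [0.4456 0.1266 0.036 ] shift now [ 0.4  0.9 -0. ] turn [-0.05  0.01 -0.17] shift after turn [ 0.4  0.9 -0. ] w 0.05001850517913629 F 0.0 [0.6 0.2 0.9] q [ 0.22 -0.23  2.1   0.    1.28  0.31]
```

{"op": "move_arm", "data": {
  "commands": "0.5 1 0 0 0 0;0 0 0 0 0 0;0 0 0 0 0 0;0 0 0 0 0 0;0 0 0 0 0 0;0 0 0 0 0 0;0 0 0 0 0 0;0 0 0 0 0 0",
  "gripper": 8,
  "force": 30
}}

```text
time_s: 9.53
tool_pos: [0.4471, 0.1272, 0.0367]
orientation: [2.317, 2.121, 0.001]
wrist_force: [3.2, 0.0, 3.8]
gripper_width: 0.0117
finger_force: 33.2
```

```bash
python3 -c "
from h import *
togo(.4465,.127,.15,-4.9)"
```

```text
t 9.5333 pos [0.4471 0.1272 0.0367] shift now [  -0.2   -0.5 -113.3] turn [ 0.05 -0.01 -0.16] shift after turn [  -0.2   -0.6 -113.3] w 0.011702286463333184 F 33.243786692619324 [3.2 0.  3.8] q [ 0.22 -0.23  2.1  -0.    1.27  0.31]
```

{"op": "move_arm", "data": {
  "commands": "0 -0.5 -6 0 0 0;0 0 -10 0 0 0;0 0 -14 0 0 0;0 0 -18 0 0 0;0 0 -22 0 0 0;0 0 -22 0 0 0;0 0 -22 0 0 0;0 0 0 0 0 0"
}}

```text
time_s: 10.2
tool_pos: [0.4472, 0.1274, 0.1544]
orientation: [2.316, 2.12, 0.006]
wrist_force: [1.0, 0.4, 1.2]
gripper_width: 0.0115
finger_force: 32.8
```

```bash
python3 -c "
from h import *
togo(.4558,-.211,.15,-2.7)
p,d,c=grab('side');p2,d2,c2=grab('top')
a=cv2.resize(p[155:305,215:365],None,fx=4,fy=4,interpolation=3); cv2.imwrite('pics/z7.png',cv2.convertScaleAbs(a[...,::-1],alpha=1.2))
X=cloud(d,c).reshape(-1,3);s=readout.state()['tool_pos']
P=X[(abs(X[:,0]-s[0])<.012)&(abs(X[:,1]-s[1])<.02)&(X[:,2]<s[2]-.003)&(X[:,2]>.1)];print(len(P),P.mean(0),P.min(0),P.max(0))
"
```

```text
t 10.2 pos [0.4472 0.1274 0.1544] shift now [-336.4   38.3    4.1] turn [ 0.23 -0.07 -2.36] shift after turn [-337.7   24.5    4.4] w 0.011479900526669749 F 32.794411182403564 [1.  0.4 1.2] q [ 0.22 -0.33  1.98  0.    1.49  0.31]
48 [0.44388973 0.13460578 0.13944243] [0.43779387 0.11789583 0.13135354] [0.45169721 0.14220238 0.1471336 ]
```

View pics/z7.png

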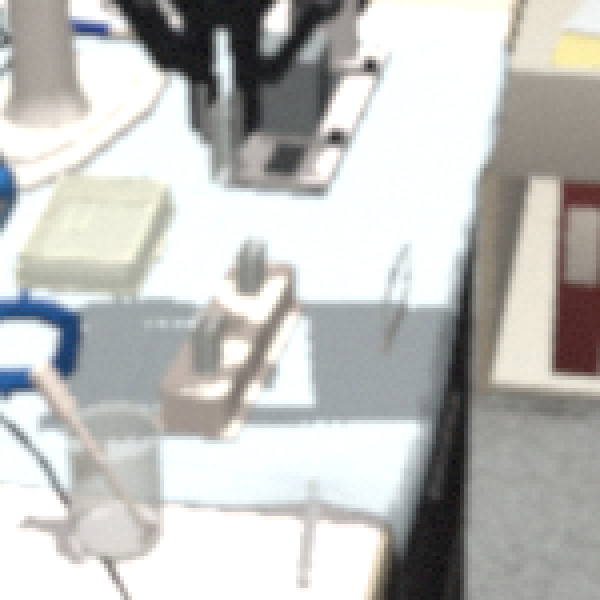

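{"op": "move_arm", "data": {
  "commands": "0 0 -25 0 0 -2.4;-20 1.5 0 0 0 0;-35 2.5 0 0 0 0;-40 3 0 0 0 0;-40 3 0 0 0 0;-40 3 0 0 0 0;-40 3 0 0 0 0;-40 3 0 0 0 0"
}}

```text
time_s: 10.97
tool_pos: [0.4524, -0.1302, 0.1739]
orientation: [-2.271, -2.168, 0.001]
wrist_force: [0.5, 0.5, -0.2]
gripper_width: 0.0118
finger_force: 32.8
```

{"op": "move_arm", "data": {
  "commands": "-35 2.5 0 0 0 0;-28 2 0 0 0 0;-20 1 0 0 0 0;0 0 0 0 0 0;0 0 0 0 0 0"
}}

```text
time_s: 11.38
tool_pos: [0.4544, -0.2121, 0.1736]
orientation: [-2.272, -2.165, 0.001]
wrist_force: [-0.5, 0.6, -0.6]
gripper_width: 0.0117
finger_force: 32.8
```

```bash
python3 -c "
from h import *
togo(.4558,-.211,.0877,-2.7)
z=np.load('top0.npz');c=imaging.get_calibration('top');T=cloud(z['d'],c)
for v in(212,213,214,215,216): print(v,[(u,*(T[v,u,1:]*1000).round(0).tolist()) for u in list(range(394,399))+list(range(407,412))])
g=z['p'][213:217].mean((0,2)); print(g[376:436].round().tolist())
p,d,c2=grab('side');S=cloud(d,c2);X=S.reshape(-1,3)
for lo,hi in((-.3,-.2),(-.228,-.19)):
  P=X[(X[:,0]>.43)&(X[:,0]<.48)&(X[:,1]>lo)&(X[:,1]<hi)&(X[:,2]>.06)&(X[:,2]<.12)]; print(len(P),P.min(0),P.max(0))
for X in([.4572,-.195,.089],[.4558,-.211,.08],[.4550,-.227,.089],[.4550,-.227,.08]): print(X,proj(c2,np.array(X)),proj(c,np.array(X)))
a=cv2.resize(p[110:200,250:350],None,fx=6,fy=6,interpolation=3); cv2.imwrite('pics/z8.png',cv2.convertScaleAbs(a[...,::-1],alpha=1.6))
"
```

```text
t 11.3833 pos [ 0.4544 -0.2121  0.1736] shift now [ 1.   1.6 85.9] turn [-0.15 -0.08 -0.07] shift after turn [ 1.1  1.4 85.9] w 0.0117181737541432 F 32.798606157302856 [-0.5  0.6 -0.6] q [-0.49 -0.25  1.88  0.    1.51 -0.44]
212 [(394, -191.0, 88.0), (395, -193.0, 87.0), (396, -215.0, 16.0), (397, -219.0, 12.0), (398, -221.0, 13.0), (407, -242.0, 16.0), (408, -245.0, 13.0), (409, -248.0, 12.0), (410, -228.0, 83.0), (411, -229.0, 85.0)]
213 [(394, -190.0, 90.0), (395, -193.0, 87.0), (396, -195.0, 87.0), (397, -218.0, 13.0), (398, -220.0, 17.0), (407, -241.0, 17.0), (408, -244.0, 14.0), (409, -227.0, 79.0), (410, -227.0, 84.0), (411, -229.0, 87.0)]
214 [(394, -190.0, 88.0), (395, -193.0, 88.0), (396, -195.0, 88.0), (397, -217.0, 17.0), (398, -219.0, 17.0), (407, -241.0, 17.0), (408, -245.0, 11.0), (409, -226.0, 80.0), (410, -227.0, 86.0), (411, -228.0, 89.0)]
215 [(394, -189.0, 92.0), (395, -192.0, 91.0), (396, -195.0, 89.0), (397, -217.0, 17.0), (398, -220.0, 15.0), (407, -241.0, 16.0), (408, -244.0, 14.0), (409, -227.0, 78.0), (410, -226.0, 87.0), (411, -227.0, 90.0)]
216 [(394, -191
[... 631 characters left out ...]
164  0.11175248]
18 [ 0.44772197 -0.22796261  0.07365221] [ 0.45985791 -0.19023902  0.09078737]
[0.4572, -0.195, 0.089] (np.float64(291.90387867239536), np.float64(159.41787887366584)) (np.float64(396.1847483876053), np.float64(214.3810623972489))
[0.4558, -0.211, 0.08] (np.float64(293.39449541868623), np.float64(160.07603926827107)) (np.float64(402.2475787317418), np.float64(215.5096162608033))
[0.455, -0.227, 0.089] (np.float64(294.5980296907303), np.float64(155.14087741236204)) (np.float64(410.67646951741864), np.float64(215.40482393328813))
[0.455, -0.227, 0.08] (np.float64(294.6255760505512), np.float64(157.93160663474399)) (np.float64(409.4153309163021), np.float64(215.88343955615096))
```

View pics/z8.png

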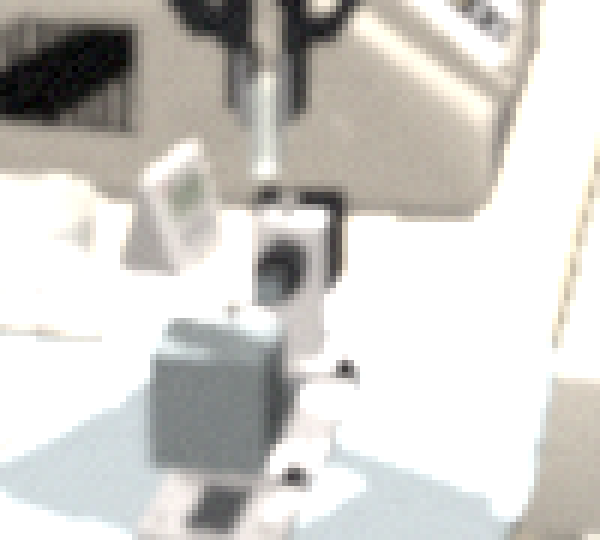

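The held cuvette (265,125 in the crop) hangs upright above the gap, clear of the stage. I'll correct and lower it in stages.

{"op": "move_arm", "data": {
  "commands": "1 1.5 6 0 0 0;0 0 12 0 0 0;0 0 14 0 0 0;0 0 10 0 0 0;0 0 5 0 0 0;0 0 0 0 0 0;0 0 0 0 0 0;0 0 0 0 0 0"
}}

```text
time_s: 12.1
tool_pos: [0.4568, -0.2108, 0.1288]
orientation: [2.272, 2.169, 0.0]
wrist_force: [0.4, -0.1, -0.5]
gripper_width: 0.0118
finger_force: 32.8
```

```bash
python3 -c "
from h import *
togo(.4558,-.211,.0877,-2.7)
p,d,c=grab('side');X=cloud(d,c).reshape(-1,3);s=readout.state()['tool_pos']
P=X[(abs(X[:,0]-s[0])<.012)&(abs(X[:,1]-s[1])<.025)&(X[:,2]<s[2]-.003)&(X[:,2]>s[2]-.04)];print(len(P),P.mean(0),P.min(0),P.max(0))
P2=P[P[:,2]>s[2]-.02];print(len(P2),P2.mean(0),P2.min(0),P2.max(0))
"
```

```text
t 12.1 pos [ 0.4568 -0.2108  0.1288] shift now [-0.3 -1.  41.1] turn [0.03 0.02 0.04] shift after turn [-0.3 -1.  41.1] w 0.011763462799188587 F 32.793633341789246 [ 0.4 -0.1 -0.5] q [-0.48 -0.22  1.93 -0.    1.43 -0.44]
39 [ 0.45386386 -0.20473446  0.1142703 ] [ 0.4481976  -0.23357121  0.08987944] [ 0.46122098 -0.1935759   0.12499429]
32 [ 0.45363325 -0.20297449  0.11698549] [ 0.4481976  -0.21835883  0.10969921] [ 0.46122098 -0.1935759   0.12499429]
```

{"op": "move_arm", "data": {
  "commands": "0 -1 5 0 0 0;0 0 8 0 0 0;0 0 8 0 0 0;0 0 8 0 0 0;0 0 6 0 0 0;0 0 4 0 0 0;0 0 0 0 0 0;0 0 0 0 0 0"
}}

```text
time_s: 12.82
tool_pos: [0.4556, -0.2106, 0.0892]
orientation: [-2.272, -2.169, 0.0]
wrist_force: [-0.4, 0.0, -0.2]
gripper_width: 0.0116
finger_force: 32.8
```

```bash
python3 -c "
from h import *
togo(.4558,-.211,.0877,-2.7)
p,d,c=grab('side')
a=cv2.resize(p[110:200,250:350],None,fx=6,fy=6,interpolation=3); cv2.imwrite('pics/z9.png',cv2.convertScaleAbs(a[...,::-1],alpha=1.6))
"
```

```text
t 12.8167 pos [ 0.4556 -0.2106  0.0892] shift now [-0.4  0.2  1.5] turn [-0.02 -0.01  0.04] shift after turn [-0.4  0.2  1.5] w 0.011645363323575944 F 32.79398202896118 [-0.4  0.  -0.2] q [-0.48 -0.19  1.98  0.    1.36 -0.44]
```

View pics/z9.png

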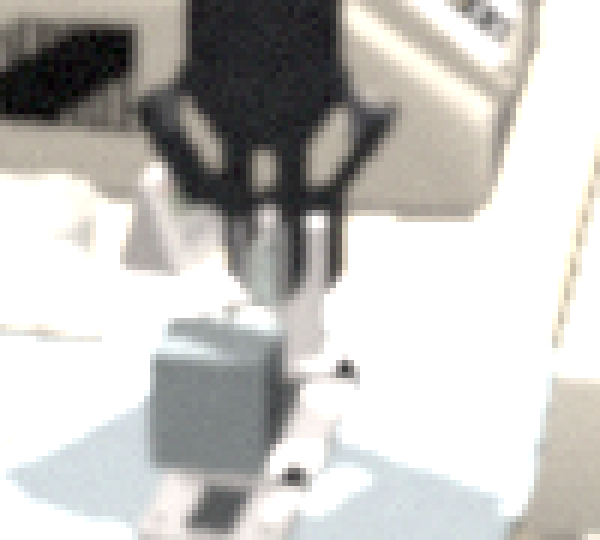

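The cuvette (265,255) sits in the gap behind the lamp housing, and the wrist force is about zero. I'll trim the height by 1 mm, let it settle and hand in.

{"op": "move_arm", "data": {
  "commands": "0 0 1 0 0 0;0 0 0 0 0 0;0 0 0 0 0 0;0 0 0 0 0 0;0 0 0 0 0 0;0 0 0 0 0 0"
}}

```text
time_s: 13.37
tool_pos: [0.4556, -0.2106, 0.0884]
orientation: [2.272, 2.169, 0.0]
wrist_force: [0.0, -0.1, 0.0]
gripper_width: 0.0117
finger_force: 32.8
```

```bash
python3 -c "
from h import *
togo(.4558,-.211,.0877,-2.7)
print(close_job())"
```

```text
t 13.3667 pos [ 0.4556 -0.2106  0.0884] shift now [-0.3  0.2  0.7] turn [0.01 0.01 0.04] shift after turn [-0.3  0.2  0.7] w 0.011659464961096547 F 32.794033885002136 [ 0.  -0.1  0. ] q [-0.48 -0.19  1.98 -0.    1.36 -0.44]
the job is handed in; nothing more can be done
None
```

The job is handed in at 13.4 s, with no verdict returned: the paddle leans let go in the upright beaker, and the cuvette is held by its frosted faces in the beam, within about 1 mm of my measured mid-gap.

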